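# Load a sample cup under the analyser's spring-closed cover

### The job

Load the bench analyser: with one fingertip hold its spring-closed cover open by the thumb plate, and meanwhile with the other fingertip push the steel sample cup that stands in the track under the cover, right home against the stop; then let the cover close over it. Only push the cup along the deck, do not pick it up; do not let the cover strike or rest on the cup, and leave everything else where it stands.

Things in the scene. Friction and masses are not known exactly. Their poses are not given: they have to be found in the camera images.
- cup: the sample cup: a plain steel round holder, 36 mm in diameter, 30 mm tall, 0.1 to 0.2 kg, standing upright and loose on the analyser's deck in the open part of the track, in front of the cover. Origin: centre of its underside; z up.
- analyser: the bench analyser, a fixed grey box. Origin on the table under mouth, same axes: x along the track from the loading end in under the cover, y left, z up. Its flat top (the deck) is 85 mm above the table and reaches from x = -120 to +110 mm, y = -120 to +75 mm. A console on the deck, right of y = -66 mm, rises up to 31 mm above it.
- mouth (a point): point on the deck, mid-track, under the outer face of the cover's front end wall; axes as analyser. In this frame the open track lies at x below 0: plain deck between two guide rails 6 mm wide and 6 mm high, 40 mm apart from x = -35 mm to the stop, flaring to 60 mm apart at x = -100 mm.
- home (a point): where the cup's origin is when home against the stop: on the deck, mid-track, 25.5 mm beyond mouth, same axes. The stop is a block 22 mm high, its face 18 mm beyond this point. The back of the cup is then 7.5 mm inside the cover's front end: the pushing finger goes in that far. From x = +12 mm of mouth the right rail rises to a wall 30 mm high.
- cover (a joint): cover's hinge, rad: 0 shut, grows to 1.35 open. Axis parallel to the track, 40 mm left (+y) of mid-track, 4 mm above the deck. A spring shuts it from any angle (0.04 to 0.08 N m in all), so it must be held. The cup passes under without touching from about 0.95 rad; a finger mid-track has room beside the raised cover from about 1.1 rad.
- hood (a point): the cover, 2.5 mm aluminium sheet. This point: middle of its roof's top, 30 mm from the front end. Shut, it is a hood over x = 0 to 60 mm of mouth, from the hinge to 24 mm right of mid-track, top 38 mm above the deck; its front end wall hangs to 4 mm above the deck. It swings up and to the left, to 77 mm above the deck: lean the hand back to clear it.
- thumb_plate (a point): centre of the inner (track-side) face of the thumb plate: an upright plate on the hinge axis, part of the cover, 85 mm long along the track, from the hood's front end back to x = -85 mm of mouth, top 46 mm above the deck when shut. Pushed left (+y) from the track's side it swings outward and down and the cover opens.
- hinge_front (a point): on the hinge axis where thumb plate and hood meet: x = 0, y = +40 mm of mouth, 4 mm above the deck. A fingertip with its end 18 mm above the deck holds the cover at 1.1 rad when its outer face is about 25 mm left of the hinge axis. The holding finger must stay at x below 0: the open hood leans over the hinge beyond that.
- standard: bystander: steel reference disc with a knob, 44 mm wide, 24 mm tall, on the deck at the right of the loading end. Origin under its centre.
- jar_a: bystander: white jar with a red cap, 48 mm wide, 115 mm tall, on the table at the analyser's right. Origin under its centre.
- jar_b: bystander: white jar with a red cap, 48 mm wide, 95 mm tall, on the table at the analyser's right. Origin under its centre.
- bowl: bystander: white porcelain bowl, 90 mm wide, 36 mm tall, on the table at the analyser's left. Origin under its centre.
- tub: bystander: white plastic tub, 100 mm wide, 100 mm tall, far left on the table. Origin under its centre.
- brush: bystander: brush with a blue handle, 170 mm long, lying far right on the table.
- die: bystander: stepped steel die, 60 mm wide, 75 mm tall, on a thin black mat on the table at the right. Origin under its centre.
Not all that is in view belongs to the job. What is shaped like the cup but green or orange is not meant.

How it is judged (in metres and radians):
On the way, in this order (a step that is already met when the one before it is completed fails the run):
1. a finger holds the cover open while the cup still stands in front of it (value of joint cover above 0.8 rad and contact force between the fingers and cover above 0.2 N and x of cup in the frame of mouth below -0.012 m), for 0.1 s.
2. with the cover held open by a finger, a finger pushes the cup in under it (value of joint cover above 0.8 rad and contact force between the fingers and cover above 0.2 N and contact force between the fingers and cup above 0.05 N and x of cup in the frame of mouth above 0.002 m), for 0.05 s.
At the end, for the whole second after the job is handed in: the cup stands upright and at rest on the deck within 3 mm of home against the stop, and the cover is shut over it (within 0.06 rad) without touching it (value of joint cover below 0.06 rad and x of cup in the frame of home between -0.003 and 0.003 m and y of cup in the frame of home between -0.004 and 0.004 m and z of cup in the frame of home between -0.003 and 0.003 m and angle between cup's own z axis and vertical below 0.06 rad and linear speed of cup below 0.01 m/s and contact force between cup and cover below 0.1 N).
It fails at once if the cup is lifted off the deck or tipped (z of cup in the frame of home above 0.008 m or angle between cup's own z axis and vertical above 0.25 rad).
It fails at once if the cover strikes, rubs or rests on the cup (more than 1 N) (contact force between cup and cover above 1 N).
It fails at once if a bystander is moved more than 20 mm (distance of any of standard, jar_a, jar_b, bowl, tub, brush, die from where it was at the start of the episode above 0.02 m).
It also fails if it takes over 46 s, if anything falls off the work surface, if the arm or the gripper's body presses on something with over 40 N, if the wrist force passes 120 N, or if a joint passes its speed limit or range.

### The arm

A 6-joint arm with a two-finger parallel gripper is mounted at the origin on the work surface. World frame = base frame: x ahead of the robot, y to its left, z up, the work surface at z = 0. Lengths are in m, angles in degrees, forces in N, time in s.
With the tool pointing down it reaches from about 0.4 to 0.825 m from the base axis. Payload 7 kg.
Tool frame: the origin (TCP) lies midway between the tips of the shut fingers; the grasp point (between the pads) lies 19 mm behind it; z points along the fingers, y is the line along which they close (so a half turn about z gives the same grasp; the last joint's range is limited). The gripper opens to 88 mm and grips with 3 to 60 N. Pads are 19 mm wide; open, the fingers measure 130 mm over their backs; the gripper's body (78 mm by 193 mm) begins 47 mm behind the grasp point.
Start: joints at [-60.04, 20.546, 0.682, 0, -70.136, -16.507], TCP at [0.157, -0.656, 0.227] pointing down, gripper open.
Joint ranges: [-176.03, 176.03], [-82.01, 121.73], [-58.28, 71.71], [-173.87, 95.51], [-174.79, -0.11], [-173.66, 173.66]. Speed limits (degrees/s): [136.94, 136.94, 172.46, 180, 180, 180].

### API

Orientations are given as [roll, pitch, yaw] about the fixed x, y, z axes, in that order (R = Rz(yaw) Ry(pitch) Rx(roll)).
In Python, from plant import ctrl gives the robot as it stands.
- The arm moves only by the tool arm_command, never from a script. Its argument "steps" is a list of rows, each an object with "translation": the shift along the tool's x, y, z in mm, a list of three; "rotation": the turn, a rotation vector about the tool's x, y, z in units of 5 degrees (1.0 is 5 degrees), a list of three; "claw": the finger opening in mm, from 0 to 87.6. In form: [{"translation": [x, y, z], "rotation": [rx, ry, rz], "claw": claw}, ...]. A call has 1 to 5 rows; each row is the pose to reach, as a shift and turn from the pose commanded when the call began, along the tool's axes at that moment; what a row does not reach only later rows make up. A row lasts 1/10 s, in which the tool goes at most 50 mm and 8.59 degrees, less where a joint would pass 70% of its speed; a pose out of reach is approached as far as the arm can. A call with a gripper value outside its range is refused whole. The fingers move at their own pace and stop on an object; the grip force is fixed at half the most. Time passes only in rows, so rows that repeat a pose let the fingers close. It gives the time, the measured TCP pose, the force, the opening and the grip force at its end, in the units of the state.
- ctrl.get_obs(): the state, without advancing time (a new reading comes with each control period).
- ctrl.snapshot(name): name is "side" or "top" or "wrist"; returns (picture, depth): 480x640x3 uint8, red, green, blue; 480x640 float32, m along the optical axis (not along the pixel's ray), 0 where there is no reading.
- ctrl.calibration(name): a dict with "vertical_fov" (degrees; the focal length in pixels is half the picture's height over the tangent of half this angle, whatever the lens; pixels are square), "cx", "cy" (the principal point, pixels), "rvec" (rotation vector, rad) and "tvec" (3), from world to camera coordinates, as OpenCV has them; the wrist camera has in their place "hand_eye" (4x4, takes a point from camera to tool coordinates, whose origin is the TCP and whose axes are the flange's). Camera axes: x right, y down, z forward; pixel columns grow to the right and rows downward; lengths in m; the calibration is good to about 2 mm. A picture is of the moment at which its call begins: read the wrist's pose just before it. calibration takes no time and is no camera call.
- ctrl.close_job(): hands the job in; it is judged then, once.
The state is a dict: "clock": time; "joint_pos": joint angles; "qvel": joint speeds; "tau": joint torques, N m; "tool_pos": TCP position; "orientation": TCP orientation; "force": force on the tool from outside, world axes, zero at the start; "moment": the same for the moment, N m; "opening": finger opening in m; "gripper_force": force on a finger pad.
Only numpy, scipy, OpenCV 4.12 (cv2) and the standard library are available. Lean on these libraries where they do the work, as an engineer would, in place of code of your own. Each camera call takes 0.05 s, during which the arm holds its last target. There are 200 camera calls.

## Working session

There is one attempt and no reset: what is moved stays moved. The work goes in short steps, Python scripts to look and compute and a tool call to move; the robot and the scene stay as the last step left them, time stands still between calls to the robot, and variables do not carry over. Pictures are saved under pics/ and viewed, at most 10 in all, crops included, and the job is handed in when it is done.

Besides the shell and the picture viewer there is one more tool, called after "Call:" as name([rows], argument=value, ...), one row to a line, values as JSON. arm_command: Moves the arm, as the interface text tells. Its arguments: {"type":"object","properties":{"steps":{"type":"array"}},"required":["steps"]}

```bash
mkdir -p pics; cat > h.py <<'E'
import numpy as np, cv2
from plant import ctrl
from scipy.spatial.transform import Rotation as R
def cam(name):
    c=ctrl.calibration(name); f=240/np.tan(np.radians(c["vertical_fov"])/2)
    if name=="wrist":
        o=ctrl.get_obs(); T=np.eye(4); T[:3,:3]=R.from_euler('xyz',o["orientation"],degrees=True).as_matrix(); T[:3,3]=o["tool_pos"]
        M=T@np.array(c["hand_eye"])
    else:
        Rm=cv2.Rodrigues(np.array(c["rvec"],float))[0]; M=np.eye(4); M[:3,:3]=Rm.T; M[:3,3]=-Rm.T@np.array(c["tvec"],float).ravel()
    return f,c["cx"],c["cy"],M
def ray(C,u,v,z):
    f,cx,cy,M=C; d=M[:3,:3]@np.array([(u-cx)/f,(v-cy)/f,1]); o=M[:3,3]
    return o+d*(z-o[2])/d[2]
def cloud(C,dep):
    f,cx,cy,M=C; v,u=np.mgrid[0:480,0:640]
    P=np.stack([(u-cx)/f*dep,(v-cy)/f*dep,dep],-1)
    return P@M[:3,:3].T+M[:3,3]
def proj(C,p):
    f,cx,cy,M=C; q=M[:3,:3].T@(np.array(p)-M[:3,3]); return q[0]/q[2]*f+cx,q[1]/q[2]*f+cy
E
python3 - <<'E'
from h import *
o=ctrl.get_obs(); print({k:np.round(v,3) for k,v in o.items()})
for n in ["side","top"]:
    C=cam(n); im,d=ctrl.snapshot(n); cv2.imwrite(f"pics/{n}0.png",im[...,::-1]); np.savez(f"{n}0.npz",im=im,d=d)
    print(n,C[0],C[3].round(3).tolist(), ctrl.calibration(n))
print(ctrl.calibration("wrist"))
E
```

```text
{'clock': np.float64(0.0), 'joint_pos': array([-6.0042e+01,  2.0593e+01,  6.3300e-01, -2.1000e-02, -7.0136e+01,
       -1.6506e+01]), 'qvel': array([ 0.002,  0.071,  0.047, -0.053,  0.041, -0.009]), 'tau': array([ 0.0000e+00, -5.8272e+01,  2.9305e+01,  6.9970e+00,  7.0000e-03,
       -0.0000e+00]), 'tool_pos': array([ 0.157, -0.656,  0.226]), 'orientation': array([ 1.79902e+02, -9.00000e-03, -1.66556e+02]), 'force': array([-0.288,  0.15 , -0.233]), 'moment': array([-0.04 , -0.041, -0.016]), 'gripper_force': np.float64(0.0), 'opening': np.float64(0.088)}
side 614.3904406290993 [[-0.736, -0.389, 0.554, -0.342], [-0.676, 0.408, -0.613, 0.943], [0.012, -0.826, -0.564, 0.958], [0.0, 0.0, 0.0, 1.0]] {'vertical_fov': 42.674322841847015, 'cx': 322.6232462966232, 'cy': 242.62120390074946, 'rvec': array([ 0.92199014, -2.34488269,  1.2456202 ]), 'tvec': array([0.3752377 , 0.2734997 , 1.30750373])}
top 438.4136046498876 [[-0.004, -0.997, 0.08, 0.383], [-1.0, 0.004, 0.005, 0.016], [-0.005, -0.08, -0.997, 1.473], [0.0, 0.0, 0.0, 1.0]] {'vertical_fov': 57.39508549735619, 'cx': 317.70575002163423, 'cy': 234.90602691011458, 'rvec': array([ 2.17349406, -2.18275356,  0.08125085]), 'tvec': array([0.02575639, 0.49912584, 1.43728852])}
{'vertical_fov': 64.17926430210012, 'cx': 319.7381003827189, 'cy': 236.45510280750474, 'hand_eye': array([[ 8.90777971e-04, -9.56614517e-01, -2.91355233e-01,
         7.96529432e-02],
       [ 9.99999259e-01,  6.10218173e-04,  1.05381236e-03,
         2.87743436e-04],
       [-8.30301949e-04, -2.91355956e-01,  9.56614352e-01,
        -1.56482626e-01],
       [ 0.00000000e+00,  0.00000000e+00,  0.00000000e+00,
         1.00000000e+00]])}
```

View pics/side0.png

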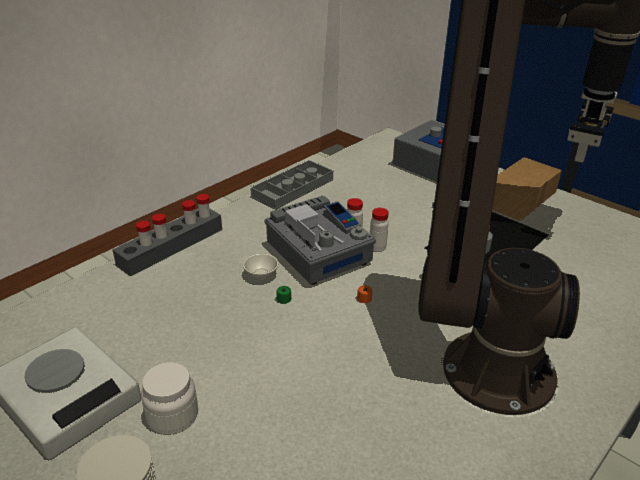

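View pics/top0.png

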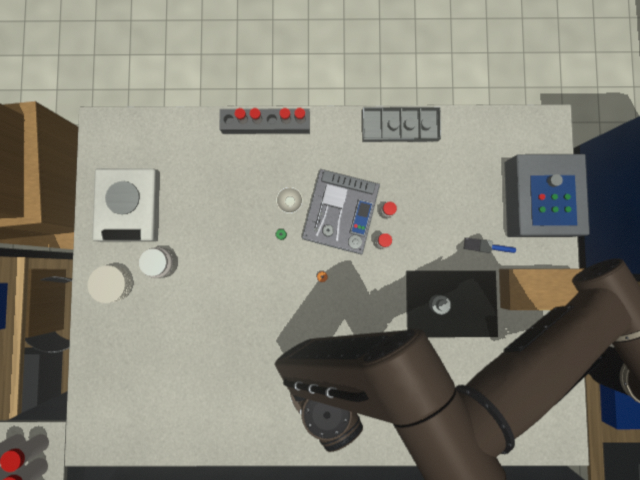

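The side view shows the grey analyser at (320,238), with the hood at about (302,216) and a grey cup at about (326,238). The top view shows the analyser at (341,211), the white hood at (334,196) and the cup at (328,230). There are three cup-like objects: grey at (328,230) in the track, green at (281,234) and orange at (321,277), both on the table. The grey one in the track fits the description, and I'll confirm it in an enlarged crop.

```bash
python3 - <<'E'
from h import *
t=np.load("top0.npz"); s=np.load("side0.npz")
a=cv2.resize(t["im"][160:262,295:395],(400,408),interpolation=cv2.INTER_CUBIC)
b=cv2.resize(s["im"][190:290,260:360],(400,408),interpolation=cv2.INTER_CUBIC)
cv2.imwrite("pics/crop.png",np.hstack([a,b])[...,::-1])
for n,D in (("top",t),("side",s)):
    P=cloud(cam(n),D["d"]); 
    z=P[...,2]; m=(abs(z-.085)<.008)&(abs(P[...,1]+.05)<.2)&(P[...,0]>.35)&(P[...,0]<.85)
    m=cv2.morphologyEx(m.astype(np.uint8),cv2.MORPH_OPEN,np.ones((2,2)))
    k,l,st,ce=cv2.connectedComponentsWithStats(m)
    i=1+st[1:,4].argmax(); q=P[l==i][:,:2]
    r=cv2.minAreaRect((q*1000).astype(np.float32)); print(n,st[i],r,cv2.boxPoints(r).round(1).tolist(), np.median(P[l==i][:,2]))
    m2=(z>.095)&(z<.2)&(abs(P[...,0]-.58)<.2)&(abs(P[...,1]+.05)<.2)
    k,l,st,ce=cv2.connectedComponentsWithStats(m2.astype(np.uint8))
    for j in range(1,k):
        if st[j,4]>12: print(st[j],P[l==j].mean(0).round(3),z[l==j].max().round(3))
E
```

```text
top [ 304  170   76   85 2505] ((534.8700561523438, -47.44453430175781), (206.66331481933594, 326.13421630859375), 75.29399871826172) [[350.8999938964844, -106.0], [666.4000244140625, -188.8000030517578], [718.7999877929688, 11.100000381469727], [403.3999938964844, 93.9000015258789]] 0.08504144062918284
[321 170  55  24 611] [ 0.661 -0.074  0.105] 0.114
[315 184  32  46 468] [ 0.608 -0.025  0.122] 0.139
[348 199  25  49 653] [ 0.534 -0.109  0.106] 0.122
[383 201  13  13  63] [ 0.581 -0.203  0.097] 0.101
[322 224  12  12 108] [ 0.508 -0.008  0.113] 0.121
[378 233  14  14 158] [ 0.477 -0.184  0.115] 0.123
side [ 265  208  112   58 2129] ((100.888671875, 356.0140686035156), (292.8463134765625, 1441.3555908203125), 48.479549407958984) [[-535.7999877929688, 724.0999755859375], [543.4000244140625, -231.3000030517578], [737.5, -12.100000381469727], [-341.6000061035156, 943.4000244140625]] 0.08590973184676987
[ 270  195   97   53 1930] [ 0.583 -0.058  0.111] 0.138
[347 198  16   8  80] [ 0.577 -0.201  0.097] 0.101
[372 208  16  16 205] [ 0.472 -0.178  0.111] 0.121
[319 230  15  16 184] [ 0.503 -0.003  0.11 ] 0.12
```

View pics/crop.png

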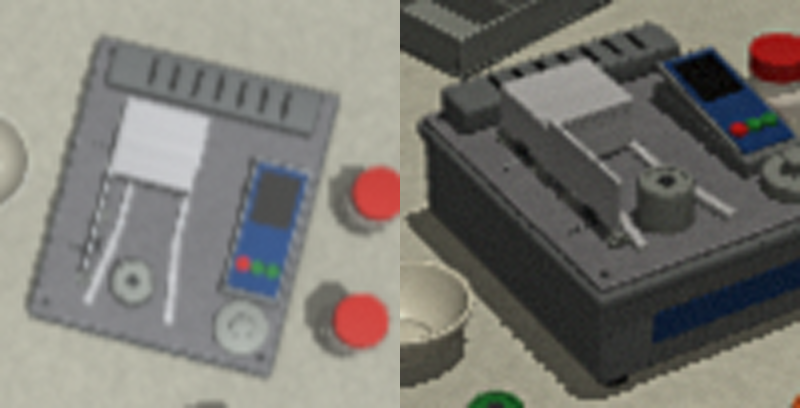

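The crop confirms it. The grey steel cup with a hollow stands in the track between the white rails at top-view pixel (328,230), and the green and orange ones are on the table. The hood is closed and the thumb plate lies left of the track. Next I'll get a coarse frame from the deck corners.

```bash
python3 - <<'E'
from h import *
C=cam("top"); S=cam("side")
cr=np.array([(104,36),(338,96),(270,376),(28,314)])/4+np.array([295,160])
w=np.array([ray(C,u-.4,v-.4,.085)[:2] for u,v in cr]); print(w.round(4).tolist())
loc=np.array([(.110,.075),(.110,-.120),(-.120,-.120),(-.120,.075)])
print([np.linalg.norm(w[i]-w[(i+1)%4]).round(4) for i in range(4)])
A,B=loc-loc.mean(0),w-w.mean(0)
th=np.arctan2((A[:,0]*B[:,1]-A[:,1]*B[:,0]).sum(),(A*B).sum()); c,s=np.cos(th),np.sin(th); Rm=np.array([[c,-s],[s,c]])
m=w.mean(0)-Rm@loc.mean(0); print("yaw",np.degrees(th),"mouth",m, "res",((loc@Rm.T+m)-w).round(4).tolist())
L=lambda p:(Rm.T@(np.array(p)[:2]-m)*1000).round(1)
print("cup top",L(ray(C,327.5,229.7,.115)), "side", L(ray(S,260+262/4,190+185/4,.115)))
print("standard",L(ray(C,295+242/4,160+325/4,.109)))
print("hood front corners top",L(ray(C,295+110/4,160+175/4,.123)),L(ray(C,295+190/4,160+190/4,.123)))
E
```

```text
[[0.7078, 0.0131], [0.658, -0.174], [0.4341, -0.1169], [0.4841, 0.0745]]
[np.float64(0.1936), np.float64(0.2311), np.float64(0.1978), np.float64(0.2319)]
yaw -14.800940798936804 mouth [ 0.58157047 -0.03034038] res [[-0.0007, 0.0009], [-0.0007, -0.0005], [0.0008, 0.0012], [0.0006, -0.0016]]
cup top [-77.3   3.3] side [-85.9   9.6]
standard [-89.8 -90.1]
hood front corners top [-3.5 38.5] [  0.7 -24.5]
```

```bash
cat >> h.py <<'E'
YAW=-14.8; M0=np.array([.5816,-.0303])
def a2w(x,y,z): # analyser mm (z above deck) -> world m
    c,s=np.cos(np.radians(YAW)),np.sin(np.radians(YAW))
    return np.array([M0[0]+(c*x-s*y)/1e3,M0[1]+(s*x+c*y)/1e3,.085+z/1e3])
def w2a(p):
    c,s=np.cos(np.radians(YAW)),np.sin(np.radians(YAW)); d=np.array(p[:2])-M0
    return np.array([c*d[0]+s*d[1],-s*d[0]+c*d[1],p[2]-.085])*1e3
def toolR(yaw,tilt): # forward world yaw; lean back
    return R.from_euler('z',yaw,degrees=True)*R.from_euler('y',-tilt,degrees=True)*R.from_euler('xyz',[180,0,180],degrees=True)
def go(p,yaw=0,tilt=0):
    o=ctrl.get_obs(); Rc=R.from_euler('xyz',o["orientation"],degrees=True)
    d=Rc.inv().apply(np.array(p)-o["tool_pos"])*1e3; r=(Rc.inv()*toolR(yaw,tilt)).as_rotvec(degrees=True)/5
    print("t",d.round(1).tolist(),"r",r.round(2).tolist(),"at",w2a(o["tool_pos"]).round(1),"F",o["force"].round(1),"op",round(float(o["opening"])*1e3,1),"clk",round(float(o["clock"]),2))
E
python3 - <<'E'
from h import *
print(toolR(0,20).as_matrix().round(2)); print(a2w(-60,0,0))
go([.36,-.45,.30]); go([.46,-.01,.30])
E
```

```text
[[-0.94  0.    0.34]
 [ 0.    1.    0.  ]
 [-0.34  0.   -0.94]]
[ 0.5235906  -0.01497325  0.085     ]
t [-245.4, 153.3, -74.1] r [0.02, -0.0, 2.69] at [-250.8 -713.5  140.7] F [ 1.4 -0.2 -0.1] op 87.4 clk 0.1
t [-445.0, 558.0, -73.5] r [0.02, -0.0, 2.69] at [-250.8 -713.5  140.7] F [ 1.4 -0.2 -0.1] op 87.4 clk 0.1
```

Call:
arm_command([
  {"translation": [-50,30,-25],"rotation": [0,0,0.9],"claw": 40},
  {"translation": [-100,60,-50],"rotation": [0,0,1.8],"claw": 40},
  {"translation": [-150,95,-74],"rotation": [0,0,2.69],"claw": 40},
  {"translation": [-200,125,-74],"rotation": [0,0,2.69],"claw": 40},
  {"translation": [-245,153,-74],"rotation": [0,0,2.69],"claw": 40},
])

```text
clock: 0.6
tool_pos: [0.3247, -0.486, 0.2976]
orientation: [-179.9, 0.1, 180.0]
force: [0.7, -0.6, -0.1]
opening: 0.0532
gripper_force: 0.0
```

```bash
python3 - <<'E'
from h import *
go([.45,-.01,.30])
E
```

```text
t [-125.0, 476.1, -2.7] r [-0.01, 0.01, -0.01] at [-131.9 -506.2  212.6] F [ 0.7 -0.6 -0.1] op 53.2 clk 0.6
```

Call:
arm_command([
  {"translation": [-10,45,0],"rotation": [0,0,0],"claw": 40},
  {"translation": [-20,90,0],"rotation": [0,0,0],"claw": 40},
  {"translation": [-35,138,0],"rotation": [0,0,0],"claw": 40},
  {"translation": [-45,186,0],"rotation": [0,0,0],"claw": 40},
  {"translation": [-60,234,0],"rotation": [0,0,0],"claw": 40},
])

```text
clock: 1.1
tool_pos: [0.3831, -0.2517, 0.2965]
orientation: [180.0, 0.0, 180.0]
force: [1.0, 0.2, 1.3]
opening: 0.0402
gripper_force: 0.0
```

Call:
arm_command([
  {"translation": [-10,48,0],"rotation": [0,0,0],"claw": 40},
  {"translation": [-20,96,0],"rotation": [0,0,0],"claw": 40},
  {"translation": [-30,144,0],"rotation": [0,0,0],"claw": 40},
  {"translation": [-30,190,0],"rotation": [0,0,0],"claw": 40},
  {"translation": [-30,206,0],"rotation": [0,0,0],"claw": 40},
])

```text
clock: 1.6
tool_pos: [0.4133, -0.0445, 0.2965]
orientation: [180.0, 0.0, -179.8]
force: [0.1, -0.9, 0.2]
opening: 0.0401
gripper_force: 0.0
```

Call:
arm_command([
  {"translation": [0,0,0],"rotation": [0,0,0],"claw": 40},
  {"translation": [0,0,0],"rotation": [0,0,0],"claw": 40},
])

```text
clock: 1.8
tool_pos: [0.4134, -0.0473, 0.2965]
orientation: [-180.0, -0.0, -179.9]
force: [0.0, -0.3, -0.1]
opening: 0.0399
gripper_force: 0.0
```

```bash
python3 - <<'E'
from h import *
go([.45,-.01,.30])
C=cam("wrist"); im,d=ctrl.snapshot("wrist"); np.savez("w1.npz",im=im,d=d,M=C[3]); cv2.imwrite("pics/w1.png",im[...,::-1])
E
```

```text
t [-36.7, 37.3, -3.5] r [-0.0, -0.0, 0.02] at [-158.3  -59.4  211.5] F [ 0.  -0.3 -0.1] op 39.9 clk 1.8
```

View pics/w1.png

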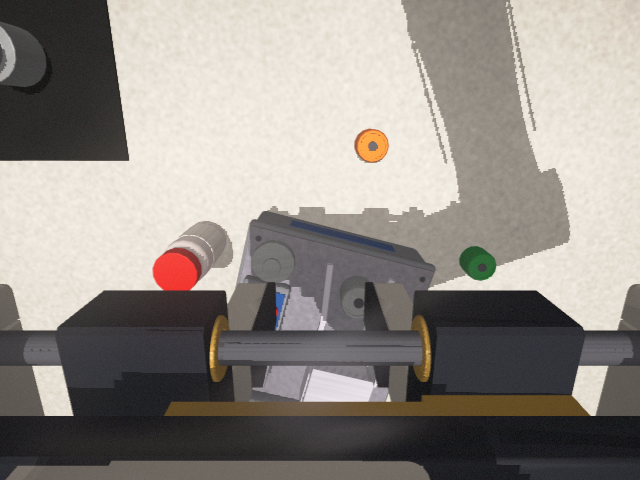

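The wrist view is turned 180°, so up in the image points towards the robot. It shows the cup at (359,298), the standard at (272,262), the deck's front corners at about (261,212) and (434,266), and part of the hood at (340,388). I'll use these to check the frame.

```bash
python3 - <<'E'
from h import *
D=np.load("w1.npz"); C=list(cam("wrist")); C[3]=D["M"]; d=D["d"]; P=cloud(C,d)
A=np.apply_along_axis(w2a,2,P)
im=D["im"]
b=(abs(A[...,2])<3)&(d>0)
print("deck med z",np.median(A[...,2][b]))
for n,(u,v) in dict(fr=(261,212),fl=(434,266)).items(): print(n,w2a(ray(C,u,v,.085)))
# deck front edge: for columns, first row with deck z
e=[]
for u in range(275,425,5):
    r=np.where(abs(A[180:330,u,2])<4)[0]
    if len(r): e.append(A[180+r[0],u])
e=np.array(e); print("front edge fit",np.polyfit(e[:,1],e[:,0],1), np.median(e[:,0]))
m=(abs(A[...,2]-30)<3)&(abs(A[...,0]+78)<25)&(abs(A[...,1]-3)<25)
c,rad=cv2.minEnclosingCircle(A[m][:,:2].astype(np.float32)); print("cup",c,rad,m.sum(),A[m][:,2].mean())
m=(abs(A[...,2]-24)<4)&(abs(A[...,0]+90)<30)&(abs(A[...,1]+90)<30)
print("std",cv2.minEnclosingCircle(A[m][:,:2].astype(np.float32)))
# left deck edge & rails (z 4..8), hood z 38
m=(abs(A[...,2]-6)<1.5)&(A[...,0]>-105)&(A[...,0]<-5)&(abs(A[...,1])<34)
for x0 in range(-100,-5,12):
    k=m&(abs(A[...,0]-x0)<6); ys=A[k][:,1]; print(x0, k.sum(), [ (ys[ys<0].mean().round(1) if (ys<0).any() else None),(ys[ys>0].mean().round(1) if (ys>0).any() else None)])
for z0 in (38,46):
    m=(abs(A[...,2]-z0)<2.5)&(abs(A[...,0])<95)&(A[...,1]>-40)&(A[...,1]<55); 
    if m.any(): print(z0,m.sum(),A[m].min(0),A[m].max(0))
E
```

```text
deck med z -1.7497376461901721
fr [-1.36693664e+02 -1.13098950e+02  1.38777878e-14]
fl [-1.26868423e+02  7.11619812e+01  1.38777878e-14]
front edge fit [-3.23242695e-03 -1.20176659e+02] -120.14441966562504
cup (-79.09734344482422, 0.035576604306697845) 17.005395889282227 249 27.859813380215165
std ((-91.30559539794922, -89.80606842041016), 8.882447242736816)
-100 29 [np.float64(-19.5), np.float64(15.7)]
-88 34 [np.float64(-23.0), None]
-76 29 [np.float64(-28.2), None]
-64 17 [np.float64(-27.2), None]
-52 17 [np.float64(-25.4), None]
-40 20 [np.float64(-23.7), np.float64(21.5)]
-28 10 [np.float64(-23.8), None]
-16 0 [None, None]
38 1532 [ -9.16366351 -24.60503181  35.50091728] [40.09571296 40.90305541 40.48197324]
46 9 [-7.4417423  38.62773557 43.74406894] [-1.29022866 40.79450703 45.74744534]
```

```bash
python3 - <<'E'
from h import *
print(a2w(-118,-10,60),a2w(-118,-10,16))
go(a2w(-118,-10,50),0,20)
E
```

```text
[ 0.46496038 -0.00982563  0.145     ] [ 0.46496038 -0.00982563  0.101     ]
t [-51.7, 38.0, 161.4] r [-0.0, -4.0, 0.0] at [-158.2  -59.9  211.4] F [-0.2 -0.8 -0.6] op 40.2 clk 1.85
```

Call:
arm_command([
  {"translation": [-15,12,35],"rotation": [0,-1.3,0],"claw": 0},
  {"translation": [-30,24,70],"rotation": [0,-2.7,0],"claw": 0},
  {"translation": [-45,38,110],"rotation": [0,-4,0],"claw": 0},
  {"translation": [-52,38,150],"rotation": [0,-4,0],"claw": 0},
  {"translation": [-52,38,161],"rotation": [0,-4,0],"claw": 0},
])

```text
clock: 2.35
tool_pos: [0.4617, -0.0116, 0.1306]
orientation: [-179.9, 19.7, -180.0]
force: [0.1, -0.8, 0.7]
opening: 0.0054
gripper_force: 0.0
```

Call:
arm_command([
  {"translation": [0,0,0],"rotation": [0,0,0],"claw": 0},
  {"translation": [0,0,0],"rotation": [0,0,0],"claw": 0},
])

```text
clock: 2.55
tool_pos: [0.4661, -0.0104, 0.1362]
orientation: [-180.0, 20.0, 179.9]
force: [0.3, 0.1, 0.2]
opening: 0.0004
gripper_force: 0.0
```

```bash
python3 - <<'E'
from h import *
go(a2w(-118,-8,16),0,20)
C=cam("side"); im,d=ctrl.snapshot("side"); a=im[150:300,240:440]
cv2.imwrite("pics/s1.png",cv2.resize(a,(800,600),interpolation=cv2.INTER_CUBIC)[...,::-1])
E
```

```text
t [12.7, 2.5, 32.9] r [-0.01, 0.0, -0.02] at [-116.7  -10.3   51.2] F [0.3 0.1 0.2] op 0.4 clk 2.55
```

View pics/s1.png

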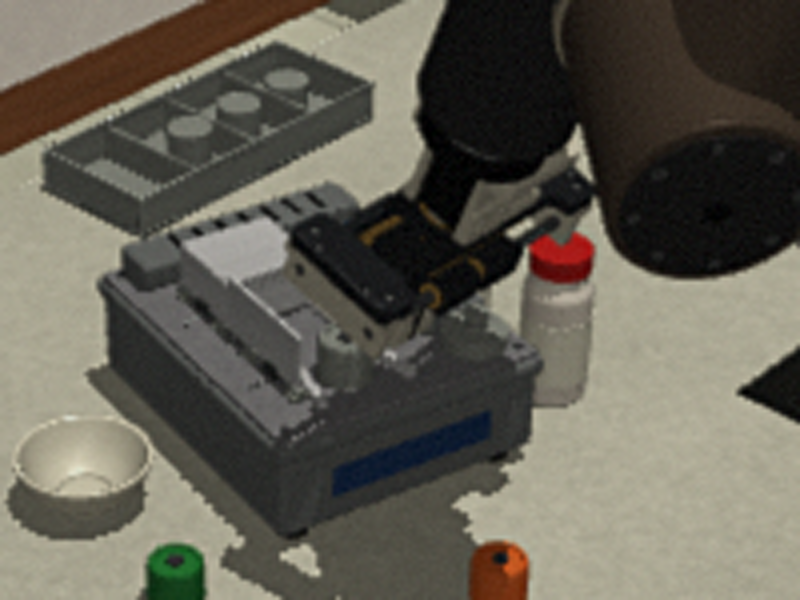

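The fingers are shut and leaning back, standing behind the cup, which shows at crop pixel (342,355). The jars are clear. Next I descend.

Call:
arm_command([
  {"translation": [6,1,17],"rotation": [0,0,0],"claw": 0},
  {"translation": [13,2.5,33],"rotation": [0,0,0],"claw": 0},
  {"translation": [13,2.5,33],"rotation": [0,0,0],"claw": 0},
  {"translation": [13,2.5,33],"rotation": [0,0,0],"claw": 0},
])

```text
clock: 3.0
tool_pos: [0.4718, -0.0093, 0.1101]
orientation: [179.5, 19.1, 179.9]
force: [-0.1, 0.1, -0.0]
opening: 0.0005
gripper_force: 0.0
```

```bash
python3 - <<'E'
from h import *
go(a2w(-118,-8,16),0,20);go(a2w(-50,-5,16),0,20)
E
```

```text
t [9.0, 1.3, 6.5] r [0.09, -0.17, -0.01] at [-111.5   -7.7   25.1] F [-0.1  0.1 -0. ] op 0.5 clk 3.0
t [-53.8, -13.3, 28.2] r [0.09, -0.17, -0.01] at [-111.5   -7.7   25.1] F [-0.1  0.1 -0. ] op 0.5 clk 3.0
```

```bash
python3 - <<'E'
from h import *
print(ctrl.get_obs()["joint_pos"].round(1))
E
```

```text
[  27.7   -3.   -58.1   25.9  -19.4 -140.9]
```

```bash
python3 - <<'E'
from h import *
go(a2w(-112,-8,20),0,3);go(a2w(-112,-8,14),0,3)
E
```

```text
t [2.2, -0.2, 4.6] r [0.1, 3.23, 0.0] at [-111.5   -7.7   25.1] F [-0.1  0.1 -0. ] op 0.5 clk 3.0
t [4.2, -0.3, 10.3] r [0.1, 3.23, 0.0] at [-111.5   -7.7   25.1] F [-0.1  0.1 -0. ] op 0.5 clk 3.0
```

Call:
arm_command([
  {"translation": [0,0,0],"rotation": [0,1.5,0],"claw": 0},
  {"translation": [0,0,0],"rotation": [0,3.3,0],"claw": 0},
  {"translation": [0,0,0],"rotation": [0,3.3,0],"claw": 0},
  {"translation": [0,0,0],"rotation": [0,3.3,0],"claw": 0},
])

```text
clock: 3.4
tool_pos: [0.474, -0.0081, 0.1104]
orientation: [179.5, 2.7, -179.9]
force: [-0.8, -0.2, -0.1]
opening: 0.0003
gripper_force: 0.0
```

```bash
python3 - <<'E'
from h import *
go(a2w(-112,-8,14),0,3); go(a2w(-70,-4,14),0,3); print(ctrl.get_obs()["joint_pos"].round(1))
E
```

```text
t [3.2, -1.4, 11.2] r [0.11, -0.07, 0.02] at [-109.8   -6.    25.4] F [-0.8 -0.2 -0.1] op 0.3 clk 3.4
t [-38.4, -8.4, 13.1] r [0.11, -0.07, 0.02] at [-109.8   -6.    25.4] F [-0.8 -0.2 -0.1] op 0.3 clk 3.4
[  23.4    6.5  -35.5    0.8  -45.3 -113.8]
```

Call:
arm_command([
  {"translation": [3,-1,11],"rotation": [0,0,0],"claw": 0},
  {"translation": [3,-1,11],"rotation": [0,0,0],"claw": 0},
  {"translation": [3,-1,11],"rotation": [0,0,0],"claw": 0},
])

```text
clock: 3.7
tool_pos: [0.4678, -0.0104, 0.0983]
orientation: [179.6, 2.6, -179.8]
force: [-0.1, 0.1, 0.2]
opening: 0.0001
gripper_force: 0.0
```

```bash
python3 - <<'E'
from h import *
go(a2w(-80,-6,14),0,3); go(a2w(-52,-6,14),0,3)
E
```

```text
t [-34.9, -5.4, 0.9] r [0.09, -0.08, 0.03] at [-115.1   -9.8   13.3] F [-0.1  0.1  0.2] op 0.1 clk 3.7
t [-61.9, -12.6, 2.0] r [0.09, -0.08, 0.03] at [-115.1   -9.8   13.3] F [-0.1  0.1  0.2] op 0.1 clk 3.7
```

Call:
arm_command([
  {"translation": [-10,-1,0],"rotation": [0,0,0],"claw": 0},
  {"translation": [-17,-2,0],"rotation": [0,0,0],"claw": 0},
  {"translation": [-24,-3,0],"rotation": [0,0,0],"claw": 0},
  {"translation": [-30,-4,0],"rotation": [0,0,0],"claw": 0},
  {"translation": [-35,-5,0],"rotation": [0,0,0],"claw": 0},
])

```text
clock: 4.2
tool_pos: [0.5041, -0.0152, 0.0993]
orientation: [179.6, 2.5, -179.9]
force: [-0.4, 0.3, 0.6]
opening: 0.0005
gripper_force: 0.2
```

Call:
arm_command([
  {"translation": [-6,-2,0.5],"rotation": [0,0,0],"claw": 0},
  {"translation": [-12,-4,1],"rotation": [0,0,0],"claw": 0},
  {"translation": [-17,-5,1],"rotation": [0,0,0],"claw": 0},
  {"translation": [-21,-6,1],"rotation": [0,0,0],"claw": 0},
  {"translation": [-21,-6,1],"rotation": [0,0,0],"claw": 0},
])

```text
clock: 4.7
tool_pos: [0.5251, -0.0211, 0.0992]
orientation: [179.6, 2.6, -179.9]
force: [0.0, 0.8, 0.0]
opening: 0.0005
gripper_force: 0.0
```

```bash
cat > look.py <<'E'
from h import *
import sys
go(a2w(-52,-6,14),0,3)
for n in ("side","top"):
    C=cam(n); im,d=ctrl.snapshot(n); A=np.apply_along_axis(w2a,2,cloud(C,d)); np.savez(n+"L.npz",im=im,A=A)
    m=(abs(A[...,2]-28)<5)&(A[...,0]<50)&(A[...,0]>-95)&(abs(A[...,1])<22)
    k,l,st,ce=cv2.connectedComponentsWithStats(m.astype(np.uint8))
    for j in range(1,k):
        if st[j,4]>8: q=A[l==j]; print(n,st[j],q.min(0).round(0),q.max(0).round(0))
im=np.load("sideL.npz")["im"]; a=im[180:270,260:380]
cv2.imwrite("pics/%s.png"%sys.argv[1],cv2.resize(a,(800,600),interpolation=cv2.INTER_CUBIC)[...,::-1])
E
python3 look.py s2
```

```text
t [-4.7, -1.7, 0.4] r [0.09, -0.09, 0.03] at [-57.   -5.5  14.2] F [0.  0.8 0. ] op 0.5 clk 4.7
side [314 224  18  12  62] [-73. -21.  23.] [-26.  17.  33.]
```

View pics/s2.png

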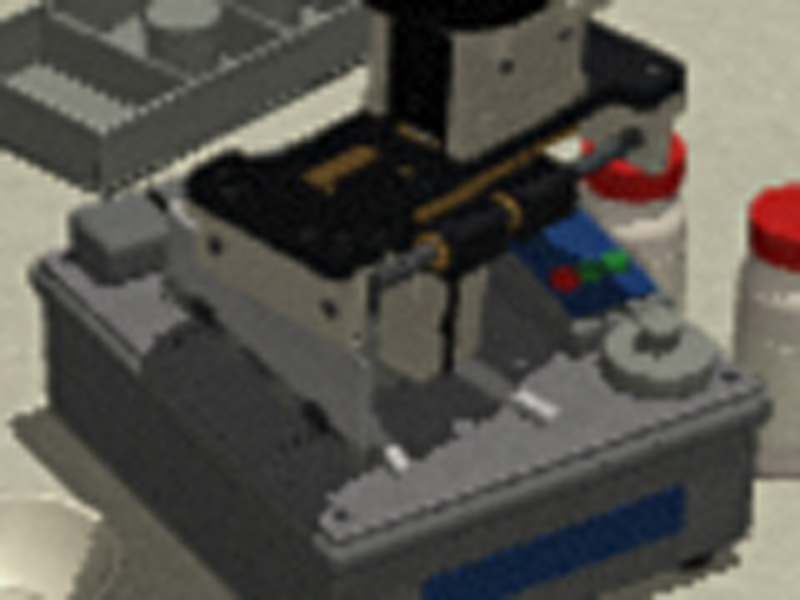

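The side view shows the fingers at (435,330) in the track. The cup is hidden in front of them and nothing was left behind, so it has moved with them. I'll check finger thickness from the earlier wrist depth, then push a few mm more.

```bash
python3 - <<'E'
from h import *
D=np.load("w1.npz"); C=list(cam("wrist")); C[3]=np.array(ctrl.calibration("wrist")["hand_eye"]); T=cloud(C,D["d"])*1e3
for z0 in (-50,-40,-30,-20,-10,-4,0):
    m=(abs(T[...,2]-z0)<4)&(D["d"]>0)&(abs(T[...,1])<80); q=T[m]
    for s in (-1,1):
        k=q[q[:,1]*s>0]
        if len(k): print(z0,s,len(k),np.percentile(k,[2,98],axis=0).round(1).tolist())
go(a2w(-53,-5,14),0,3)
E
```

```text
-50 -1 187 [[-9.8, -23.8, -53.9], [4.6, -23.3, -46.3]]
-50 1 189 [[-9.7, 23.8, -53.9], [4.6, 24.3, -46.3]]
-40 -1 350 [[-9.0, -31.0, -44.0], [12.3, -19.7, -36.1]]
-40 1 347 [[-8.7, 20.2, -43.9], [12.4, 31.6, -36.1]]
-30 -1 422 [[5.7, -33.5, -33.8], [12.3, -19.7, -26.2]]
-30 1 435 [[6.0, 20.2, -33.8], [12.4, 34.1, -26.1]]
-20 -1 501 [[1.2, -35.2, -23.7], [12.2, -19.7, -16.2]]
-20 1 497 [[0.6, 20.2, -23.7], [12.3, 35.6, -16.3]]
-10 -1 412 [[-5.3, -35.0, -13.8], [12.3, -19.8, -6.1]]
-10 1 406 [[-4.7, 20.2, -13.8], [12.3, 35.7, -6.2]]
-4 -1 310 [[-7.6, -35.0, -7.8], [12.2, -19.8, -0.4]]
-4 1 311 [[-7.6, 20.3, -7.8], [12.2, 35.6, -0.4]]
0 -1 149 [[-8.1, -35.0, -3.8], [12.0, -19.8, 1.9]]
0 1 151 [[-6.9, 20.3, -3.9], [12.1, 35.2, 1.8]]
t [-4.6, -0.6, 0.4] r [0.09, -0.09, 0.03] at [-57.6  -5.6  14.2] F [ 0.5  0.  -0.5] op 0.5 clk 4.8
```

Call:
arm_command([
  {"translation": [-2,0,0],"rotation": [0,0,0],"claw": 0},
  {"translation": [-4.5,-0.5,0],"rotation": [0,0,0],"claw": 0},
  {"translation": [-4.5,-0.5,0],"rotation": [0,0,0],"claw": 0},
  {"translation": [-2,-0.5,-1],"rotation": [0,0,0],"claw": 0},
  {"translation": [0,-0.5,-3],"rotation": [0,0,0],"claw": 0},
])

```text
clock: 5.3
tool_pos: [0.524, -0.0215, 0.1022]
orientation: [179.6, 2.5, -179.9]
force: [-0.5, -0.1, 1.2]
opening: 0.0004
gripper_force: 0.0
```

Call:
arm_command([
  {"translation": [0,0,0],"rotation": [0,-1.1,0],"claw": 20},
  {"translation": [0,0,0],"rotation": [0,-2.3,0],"claw": 46},
  {"translation": [0,0,0],"rotation": [0,-3.4,0],"claw": 46},
  {"translation": [0,0,0],"rotation": [0,-3.4,0],"claw": 46},
  {"translation": [0,0,0],"rotation": [0,-3.4,0],"claw": 46},
])

```text
clock: 5.8
tool_pos: [0.523, -0.0222, 0.1022]
orientation: [179.6, 19.5, -179.9]
force: [0.9, -0.5, 1.2]
opening: 0.0348
gripper_force: 0.0
```

```bash
sed -i 's/^go(.*/go(a2w(-58,-6,17),0,20);go(a2w(-64,23,17),0,20)/' look.py; python3 look.py s3
```

```text
t [-0.9, 1.0, 0.5] r [0.09, -0.1, 0.01] at [-58.8  -7.2  17.2] F [ 0.9 -0.5  1.2] op 34.8 clk 5.8
t [-2.5, 30.5, 1.3] r [0.09, -0.1, 0.01] at [-58.8  -7.2  17.2] F [ 0.9 -0.5  1.2] op 34.8 clk 5.8
top [326 208  12  12  96] [-40. -14.  24.] [-7. 20. 32.]
```

View pics/s3.png

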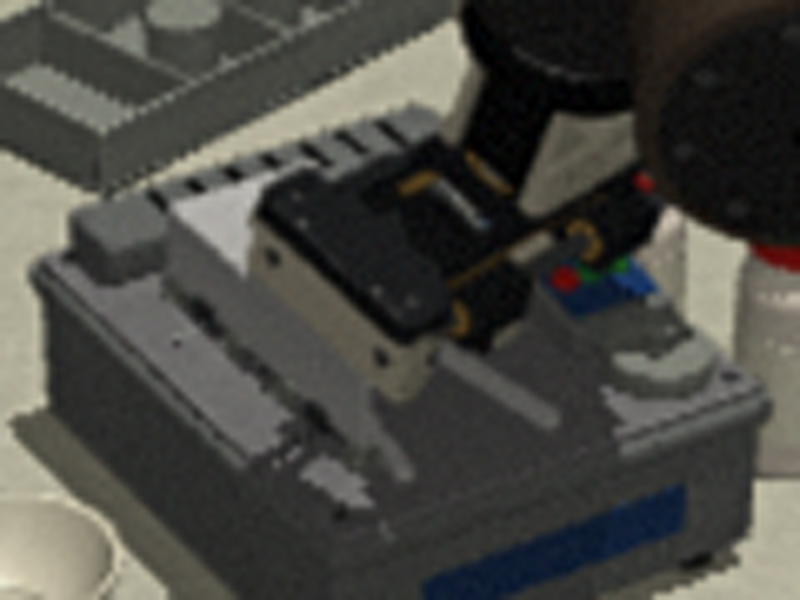

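The side view shows the hand leaning back with the left finger at (405,370) inside the plate. In the top view the cup spans x = -40 to -7, so its centre is near -24 mm, which is what I want. I'll let the fingers finish opening and then sweep left.

Call:
arm_command([
  {"translation": [0,0,0],"rotation": [0,0,0],"claw": 46},
  {"translation": [0,0,0],"rotation": [0,0,0],"claw": 46},
])

```text
clock: 6.1
tool_pos: [0.5258, -0.0211, 0.1028]
orientation: [179.5, 19.6, 180.0]
force: [0.7, -0.5, 0.9]
opening: 0.0456
gripper_force: 0.0
```

Call:
arm_command([
  {"translation": [0,6,0],"rotation": [0,0,0],"claw": 46},
  {"translation": [-1,12,0],"rotation": [0,0,0],"claw": 46},
  {"translation": [-1,18,0],"rotation": [0,0,0],"claw": 46},
  {"translation": [-1,24,0],"rotation": [0,0,0],"claw": 46},
  {"translation": [-1,24,0],"rotation": [0,0,0],"claw": 46},
])

```text
clock: 6.6
tool_pos: [0.525, 0.003, 0.1026]
orientation: [179.5, 19.5, -179.9]
force: [-0.8, -1.0, 2.4]
opening: 0.0459
gripper_force: 1.5
```

```bash
python3 look.py s4; python3 - <<'E'
from h import *
for n in ("top","side"):
    A=np.load(n+"L.npz")["A"]; m=(A[...,0]>20)&(A[...,0]<55)&(A[...,2]>12)&(A[...,1]>-30)&(A[...,1]<100)
    q=A[m]; print(n,m.sum(),[(z,q[abs(q[:,2]-z)<4][:,1].mean().round(1),(abs(q[:,2]-z)<4).sum()) for z in range(16,100,8) if (abs(q[:,2]-z)<4).any()])
E
```

```text
t [1.1, -24.3, 0.1] r [0.09, -0.09, 0.01] at [-63.3  17.7  17.6] F [-0.8 -1.   2.4] op 45.9 clk 6.6
t [-0.4, 5.3, 0.8] r [0.09, -0.09, 0.01] at [-63.3  17.7  17.6] F [-0.8 -1.   2.4] op 45.9 clk 6.6
top [326 208  12  12  84] [-41. -13.  23.] [-7. 20. 33.]
top 240 [(16, np.float64(-2.6), np.int64(12)), (24, np.float64(4.5), np.int64(38)), (32, np.float64(24.9), np.int64(41)), (40, np.float64(54.2), np.int64(25)), (48, np.float64(46.4), np.int64(29)), (56, np.float64(38.1), np.int64(23)), (64, np.float64(30.0), np.int64(32)), (72, np.float64(22.1), np.int64(37)), (80, np.float64(20.2), np.int64(3))]
side 214 [(24, np.float64(63.1), np.int64(3)), (32, np.float64(62.2), np.int64(33)), (40, np.float64(55.5), np.int64(36)), (48, np.float64(48.1), np.int64(35)), (56, np.float64(39.5), np.int64(31)), (64, np.float64(32.7), np.int64(35)), (72, np.float64(25.1), np.int64(37)), (80, np.float64(25.2), np.int64(4))]
```

Call:
arm_command([
  {"translation": [0,2,2],"rotation": [0,0,0],"claw": 46},
  {"translation": [-0.5,5,4],"rotation": [0,0,0],"claw": 46},
  {"translation": [-0.5,7.5,4],"rotation": [0,0,0],"claw": 46},
  {"translation": [-0.5,7.5,4],"rotation": [0,0,0],"claw": 46},
])

```text
clock: 7.1
tool_pos: [0.5273, 0.0104, 0.0993]
orientation: [179.5, 19.6, -180.0]
force: [-1.0, -1.9, 1.9]
opening: 0.0457
gripper_force: 1.3
```

```bash
cat > cov.py <<'E'
from h import *
go(a2w(-55,24,14),0,20);go(a2w(-11,24,14),0,20)
C=cam("top"); im,d=ctrl.snapshot("top"); A=np.apply_along_axis(w2a,2,cloud(C,d))
q=A[(A[...,0]>15)&(A[...,0]<55)&(A[...,2]>34)&(A[...,2]<72)&(A[...,1]>0)&(A[...,1]<100)]
if len(q)>10: p=np.polyfit(q[:,2],q[:,1],1); print("cover angle",np.arctan(-1/p[0]).round(3),len(q),"y@z60",np.polyval(p,60).round(1))
m=(abs(A[...,2]-28)<5)&(A[...,0]<50)&(A[...,0]>-95)&(abs(A[...,1])<22)
if m.any(): print("cup",m.sum(),A[m].min(0).round(0),A[m].max(0).round(0))
np.savez("topL.npz",im=im)
E
python3 cov.py
```

```text
t [-6.7, -3.4, 2.7] r [0.1, -0.09, 0.0] at [-62.9  25.5  14.3] F [-1.  -1.9  1.9] op 45.7 clk 7.1
t [-46.8, -14.8, 16.8] r [0.1, -0.09, 0.0] at [-62.9  25.5  14.3] F [-1.  -1.9  1.9] op 45.7 clk 7.1
cover angle 1.157 58 y@z60 54.7
cup 102 [-40. -22.  23.] [49. 21. 33.]
```

Call:
arm_command([
  {"translation": [-4,-1.8,1.4],"rotation": [0,0,0],"claw": 46},
  {"translation": [-8,-3,2.9],"rotation": [0,0,0],"claw": 46},
  {"translation": [-12,-4.5,4.2],"rotation": [0,0,0],"claw": 46},
  {"translation": [-16,-5.7,5.6],"rotation": [0,0,0],"claw": 46},
])

```text
clock: 7.55
tool_pos: [0.5445, 0.0043, 0.0993]
orientation: [179.5, 19.6, 180.0]
force: [-2.8, -0.7, 2.8]
opening: 0.0461
gripper_force: 1.6
```

```bash
python3 cov.py
```

```text
t [9.5, 2.7, -3.1] r [0.1, -0.09, -0.0] at [-44.7  24.   14.3] F [-2.8 -0.7  2.8] op 46.1 clk 7.55
t [-30.6, -8.7, 11.1] r [0.1, -0.09, -0.0] at [-44.7  24.   14.3] F [-2.8 -0.7  2.8] op 46.1 clk 7.55
cover angle 1.134 65 y@z60 53.5
cup 96 [-33. -22.  23.] [49. 21. 33.]
```

Call:
arm_command([
  {"translation": [-4,-1.1,1.5],"rotation": [0,0,0],"claw": 46},
  {"translation": [-8,-2.3,2.9],"rotation": [0,0,0],"claw": 46},
  {"translation": [-12,-3.4,4.4],"rotation": [0,0,0],"claw": 46},
  {"translation": [-16,-4.5,5.8],"rotation": [0,0,0],"claw": 46},
  {"translation": [-20,-5.7,7.3],"rotation": [0,0,0],"claw": 46},
])

```text
clock: 8.1
tool_pos: [0.5657, -0.0014, 0.099]
orientation: [179.5, 19.6, 180.0]
force: [-3.1, -0.3, 1.9]
opening: 0.0457
gripper_force: 1.7
```

```bash
python3 cov.py;  python3 - <<'E'
import numpy as np,cv2
im=np.load("topL.npz")["im"]; cv2.imwrite("pics/t5.png",cv2.resize(im[155:265,285:405],(600,550),interpolation=cv2.INTER_CUBIC)[...,::-1])
E
```

```text
t [29.3, 8.4, -10.3] r [0.09, -0.09, -0.0] at [-22.8  23.9  14. ] F [-3.1 -0.3  1.9] op 45.7 clk 8.1
t [-10.7, -2.9, 3.8] r [0.09, -0.09, -0.0] at [-22.8  23.9  14. ] F [-3.1 -0.3  1.9] op 45.7 clk 8.1
cover angle 1.558 67 y@z60 53.4
cup 89 [-10. -22.  24.] [49. 20. 33.]
```

View pics/t5.png

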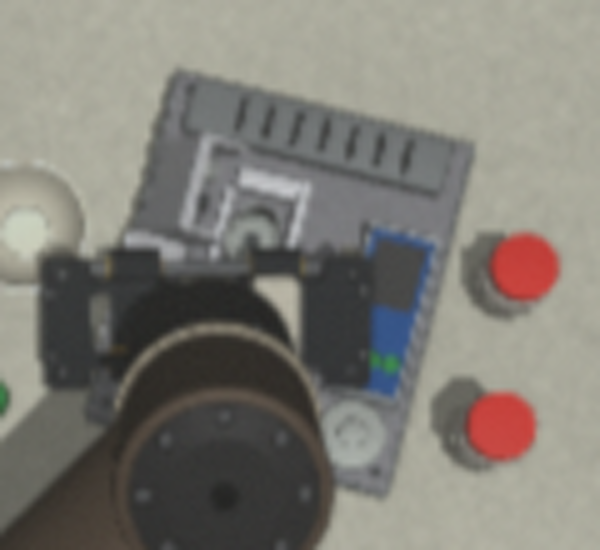

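The top view shows the cup at (253,230) under the raised cover, whose edges are at (195,180). The stop is at (275,183), about 11 mm further on, and the gripper is clear of the console and jars. I continue slowly and watch the force.

Call:
arm_command([
  {"translation": [-3,-0.8,1.1],"rotation": [0,0,0],"claw": 46},
  {"translation": [-6,-1.7,2.2],"rotation": [0,0,0],"claw": 46},
  {"translation": [-8,-2.2,2.9],"rotation": [0,0,0],"claw": 46},
  {"translation": [-8,-2.2,2.9],"rotation": [0,0,0],"claw": 46},
])

```text
clock: 8.55
tool_pos: [0.5742, -0.0035, 0.099]
orientation: [179.5, 19.6, 180.0]
force: [-0.4, -1.2, 2.6]
opening: 0.0458
gripper_force: 1.4
```

Call:
arm_command([
  {"translation": [-1,-0.3,0.4],"rotation": [0,0,0],"claw": 46},
  {"translation": [-2,-0.6,0.8],"rotation": [0,0,0],"claw": 46},
  {"translation": [-2,-0.6,0.8],"rotation": [0,0,0],"claw": 46},
])

```text
clock: 8.85
tool_pos: [0.576, -0.0041, 0.0989]
orientation: [179.5, 19.6, -180.0]
force: [-1.2, -1.6, 3.4]
opening: 0.0461
gripper_force: 1.5
```

```bash
python3 cov.py
```

```text
t [39.0, 11.1, -13.9] r [0.09, -0.09, 0.0] at [-12.1  23.9  13.9] F [-1.2 -1.6  3.4] op 46.1 clk 8.85
t [-1.0, -0.2, 0.2] r [0.09, -0.09, 0.0] at [-12.1  23.9  13.9] F [-1.2 -1.6  3.4] op 46.1 clk 8.85
cover angle 1.248 61 y@z60 54.0
cup 85 [ 10. -22.  23.] [50. 21. 33.]
```

Call:
arm_command([
  {"translation": [-0.7,-0.2,0.3],"rotation": [0,0,0],"claw": 46},
  {"translation": [-1.5,-0.4,0.5],"rotation": [0,0,0],"claw": 46},
  {"translation": [-1.5,-0.4,0.5],"rotation": [0,0,0],"claw": 46},
])

```text
clock: 9.2
tool_pos: [0.5776, -0.0045, 0.0988]
orientation: [179.5, 19.5, -180.0]
force: [-2.0, -0.2, 2.7]
opening: 0.0461
gripper_force: 1.5
```

Call:
arm_command([
  {"translation": [-0.7,-0.2,0.3],"rotation": [0,0,0],"claw": 46},
  {"translation": [-1.2,-0.3,0.4],"rotation": [0,0,0],"claw": 46},
  {"translation": [-1.2,-0.3,0.4],"rotation": [0,0,0],"claw": 46},
])

```text
clock: 9.5
tool_pos: [0.5788, -0.0048, 0.0989]
orientation: [179.5, 19.5, -180.0]
force: [-2.9, -0.9, 1.7]
opening: 0.046
gripper_force: 1.5
```

```bash
cat > cup.py <<'E'
from h import *
C=cam("top"); im,d=ctrl.snapshot("top"); A=np.apply_along_axis(w2a,2,cloud(C,d))
m=(abs(A[...,2]-29)<4)&(A[...,0]<60)&(A[...,0]>-40)&(abs(A[...,1])<17)
print("cup?",m.sum(),np.percentile(A[m],[3,50,97],axis=0).round(1).tolist())
ms=(abs(A[...,2]-22)<3)&(A[...,0]<60)&(A[...,0]>38)&(abs(A[...,1])<15)
print("stop",ms.sum(),A[ms].min(0).round(1) if ms.any() else 0)
for u0,v0 in [(285,160)]:
    cv2.imwrite("pics/t6.png",cv2.resize(im[175:220,310:370],(800,600),interpolation=cv2.INTER_CUBIC)[...,::-1])
p=[proj(C,a2w(25.5+18*np.cos(t),18*np.sin(t),30)) for t in (0,np.pi/2,np.pi,-np.pi/2)]
print("home cup rim in crop",[(round((u-310+.5)*13.33),round((v-175+.5)*13.33)) for u,v in p])
go(a2w(-8,24,14),0,20)
E
python3 cup.py
```

```text
cup? 66 [[13.6, -8.9, 25.5], [30.2, 5.1, 28.8], [50.6, 16.5, 32.8]]
stop 29 [ 39.1 -14.9  19.3]
home cup rim in crop [(382, 243), (289, 298), (344, 391), (437, 336)]
t [-1.1, -0.3, 0.3] r [0.09, -0.09, -0.0] at [-9.2 24.  13.9] F [-2.4 -1.2  2. ] op 46.0 clk 9.55
```

View pics/t6.png

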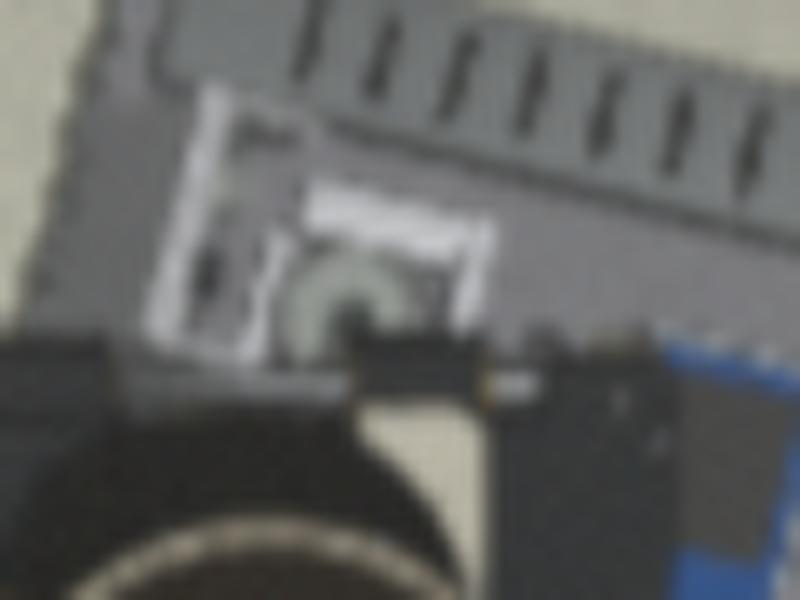

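The cup's rim reaches about (350,245) and the stop's face is at about (360,232), so there is about 1 mm to go. I keep pushing until the force rises.

Call:
arm_command([
  {"translation": [-0.7,-0.2,0.3],"rotation": [0,0,0],"claw": 46},
  {"translation": [-1.2,-0.3,0.4],"rotation": [0,0,0],"claw": 46},
  {"translation": [-1.2,-0.3,0.4],"rotation": [0,0,0],"claw": 46},
])

```text
clock: 9.85
tool_pos: [0.5799, -0.0051, 0.0988]
orientation: [179.5, 19.5, 180.0]
force: [-3.4, 0.2, 3.0]
opening: 0.046
gripper_force: 2.4
```

Call:
arm_command([
  {"translation": [-0.7,-0.2,0.3],"rotation": [0,0,0],"claw": 46},
  {"translation": [-1,-0.3,0.4],"rotation": [0,0,0],"claw": 46},
  {"translation": [-1,-0.3,0.4],"rotation": [0,0,0],"claw": 46},
])

```text
clock: 10.15
tool_pos: [0.5803, -0.0056, 0.0985]
orientation: [179.5, 19.5, 180.0]
force: [-7.9, 2.0, 5.7]
opening: 0.0457
gripper_force: 5.4
```

Call:
arm_command([
  {"translation": [-0.8,-0.2,0.3],"rotation": [0,0,0],"claw": 46},
  {"translation": [-0.8,-0.2,0.3],"rotation": [0,0,0],"claw": 46},
])

```text
clock: 10.35
tool_pos: [0.5805, -0.006, 0.0982]
orientation: [179.6, 19.4, 179.9]
force: [-12.2, 3.3, 8.2]
opening: 0.0462
gripper_force: 7.5
```

Call:
arm_command([
  {"translation": [5,1.4,-1.8],"rotation": [0,0,0],"claw": 46},
  {"translation": [13,3.5,-4.6],"rotation": [0,0,0],"claw": 46},
  {"translation": [22,6,-7.8],"rotation": [0,0,0],"claw": 46},
  {"translation": [30,8.3,-10.7],"rotation": [0,0,0],"claw": 46},
  {"translation": [30,8.3,-10.7],"rotation": [0,0,0],"claw": 46},
])

```text
clock: 10.85
tool_pos: [0.5493, 0.0029, 0.0993]
orientation: [179.5, 19.6, -180.0]
force: [-1.7, 0.9, 3.3]
opening: 0.0461
gripper_force: 1.5
```

```bash
python3 cup.py
```

```text
cup? 86 [[10.9, -13.0, 25.2], [28.8, 0.9, 27.9], [52.7, 15.3, 31.7]]
stop 28 [ 38.9 -14.9  19.3]
home cup rim in crop [(382, 243), (289, 298), (344, 391), (437, 336)]
t [-28.6, -8.0, 10.3] r [0.1, -0.09, 0.01] at [-39.4  23.8  14.2] F [-2.4 -0.3  3.3] op 46.0 clk 10.9
```

View pics/t6.png

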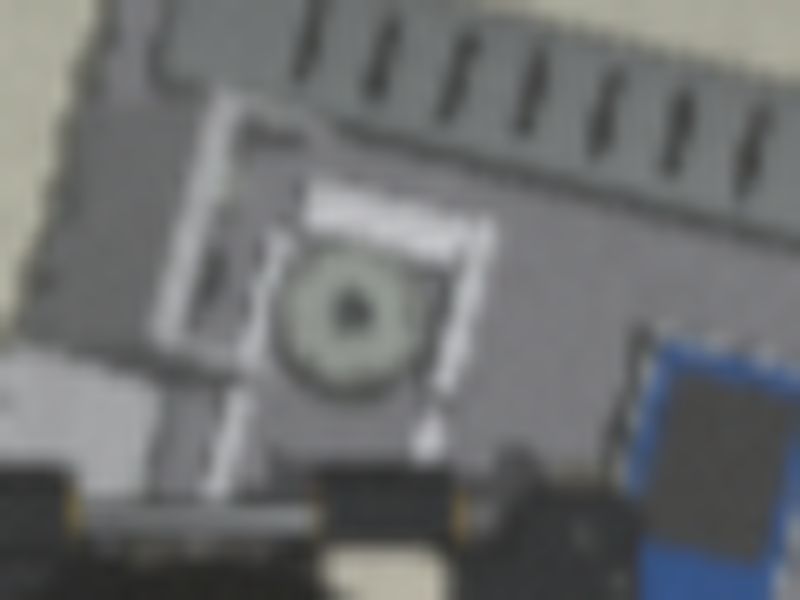

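The cup sits against the stop, with its rim at (350,245–390) touching the stop face, and the cover is still held open. The pushing finger is out. I now lower the cover by moving the finger slowly to the right.

Call:
arm_command([
  {"translation": [1,-4,-0.3],"rotation": [0,0,0],"claw": 46},
  {"translation": [2,-8,-0.7],"rotation": [0,0,0],"claw": 46},
  {"translation": [3,-11,-1],"rotation": [0,0,0],"claw": 46},
  {"translation": [3.5,-14,-1.2],"rotation": [0,0,0],"claw": 46},
  {"translation": [4,-16,-1.4],"rotation": [0,0,0],"claw": 46},
])

```text
clock: 11.4
tool_pos: [0.5456, -0.014, 0.0985]
orientation: [179.5, 19.5, 180.0]
force: [-0.4, -1.5, 2.7]
opening: 0.0458
gripper_force: 1.3
```

Call:
arm_command([
  {"translation": [0.5,-2,-0.2],"rotation": [0,0,0],"claw": 46},
  {"translation": [1,-4,-0.3],"rotation": [0,0,0],"claw": 46},
  {"translation": [1.5,-6,-0.5],"rotation": [0,0,0],"claw": 46},
  {"translation": [2,-8,-0.7],"rotation": [0,0,0],"claw": 46},
  {"translation": [2.5,-10,-0.9],"rotation": [0,0,0],"claw": 46},
])

```text
clock: 11.9
tool_pos: [0.5432, -0.0234, 0.0985]
orientation: [179.5, 19.5, -180.0]
force: [0.5, 0.9, -0.4]
opening: 0.0464
gripper_force: 0.0
```

Call:
arm_command([
  {"translation": [0.5,-2,-0.2],"rotation": [0,0,0],"claw": 46},
  {"translation": [1,-4,-0.3],"rotation": [0,0,0],"claw": 46},
  {"translation": [1.5,-6,-0.5],"rotation": [0,0,0],"claw": 46},
  {"translation": [2,-8,-0.7],"rotation": [0,0,0],"claw": 46},
  {"translation": [2.5,-9,-0.9],"rotation": [0,0,0],"claw": 46},
])

```text
clock: 12.4
tool_pos: [0.5407, -0.0325, 0.0987]
orientation: [179.5, 19.6, 180.0]
force: [-0.3, 0.0, -0.0]
opening: 0.0464
gripper_force: 0.0
```

```bash
python3 cov.py; python3 - <<'E'
from h import *
C=cam("top"); im,d=ctrl.snapshot("top"); A=np.apply_along_axis(w2a,2,cloud(C,d))
q=A[(A[...,0]>10)&(A[...,0]<55)&(A[...,1]>-20)&(A[...,1]<34)]; print("roof z pct",np.percentile(q[:,2],[5,50,95]),np.polyfit(q[:,1],q[:,2],1))
E
```

```text
t [5.7, 39.5, -2.0] r [0.1, -0.09, -0.0] at [-39.  -12.6  13.7] F [-0.3  0.  -0. ] op 46.4 clk 12.4
t [-34.4, 28.1, 12.2] r [0.1, -0.09, -0.0] at [-39.  -12.6  13.7] F [-0.3  0.  -0. ] op 46.4 clk 12.4
cover angle -1.458 168 y@z60 23.5
cup 8 [  1. -22.  23.] [32. 22. 32.]
roof z pct [32.79076579 37.93807057 42.646625  ] [2.75648496e-02 3.77189896e+01]
```

The cover is shut: the roof is flat at 38 mm and there is no finger force. I withdraw along the tool axis.

Call:
arm_command([
  {"translation": [0,0,-15],"rotation": [0,0,0],"claw": 46},
  {"translation": [-10,0,-40],"rotation": [0,0,0],"claw": 46},
  {"translation": [-20,0,-70],"rotation": [0,0,0],"claw": 46},
  {"translation": [-25,0,-100],"rotation": [0,0,0],"claw": 46},
  {"translation": [-25,0,-100],"rotation": [0,0,0],"claw": 46},
])

```text
clock: 13.0
tool_pos: [0.5329, -0.0323, 0.2061]
orientation: [179.4, 20.0, -180.0]
force: [0.7, -0.3, -0.7]
opening: 0.0462
gripper_force: 0.0
```

```bash
python3 - <<'E'
from h import *
C=cam("top"); im,d=ctrl.snapshot("top"); A=np.apply_along_axis(w2a,2,cloud(C,d))
q=A[(A[...,0]>10)&(A[...,0]<55)&(A[...,1]>-20)&(A[...,1]<34)]; print("roof",np.median(q[:,2]),np.polyfit(q[:,1],q[:,2],1))
print(ctrl.get_obs()["tool_pos"],ctrl.get_obs()["force"]); print(ctrl.close_job())
E
```

```text
roof 38.56979854035798 [-1.62263278e-02  3.85891578e+01]
[ 0.53191609 -0.03256668  0.20383822] [ 0.26717788  0.30750208 -0.79511963]
the job is handed in; nothing more can be done
None
```

I pushed the cup home against the stop with the cover held open, lowered the cover over it until it read shut, and handed the job in at about 13 s; no verdict came back.

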